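# Set up the blade grinder for its first pass

### The arm

A 6-joint arm with a two-finger parallel gripper is mounted at the origin on the work surface. World frame = base frame: x ahead of the robot, y to its left, z up, the work surface at z = 0. Lengths are in m, angles in rad, forces in N, time in s.
With the tool pointing down it reaches from about 0.35 to 0.725 m from the base axis. Payload 6 kg.
Tool frame: the origin (TCP) lies midway between the tips of the shut fingers; the grasp point (between the pads) lies manip.grasp_offset behind it (manip.grasp_offset is the distance from the TCP to the grasp point, in m); z points along the fingers, y is the line along which they close (so a half turn about z gives the same grasp; the last joint's range is limited). The gripper opens to 85 mm and grips with 20 to 120 N. Pads are 22 mm wide; open, the fingers measure 114 mm over their backs; the gripper's body (76 mm by 85 mm) begins 54 mm behind the grasp point. The pads swing forward as they close: fully open they stand 13 mm farther back than shut.
Start: joints at [-0.925, 0.04, 0.085, 0, -1.615, -0.334], TCP at [0.184, -0.571, 0.211] pointing down, gripper open.
Joint ranges: [-2.56, 2.56], [-1.29, 2.01], [-1.08, 1.49], [-3.29, 1.98], [-2.81, -0.18], [-2.99, 2.99]. Speed limits (rad/s): [2.57, 2.57, 3.01, 3.14, 3.14, 3.14].

### API

Orientations are given as a 3x3 rotation matrix whose columns are the frame's x, y, z axes.
In Python, from plant import manip, cams gives the robot as it stands. Calls block until the motion is done:
- manip.goto(position, orientation): joint-space move of the TCP to a pose.
- manip.move_straight(position, rate=0.15, rotation=None, contact_N=None): straight line of the TCP; rotation=None keeps the orientation; rate is the mean speed in m/s. With contact_N (N) it stops when the force on the tool has changed by that much, and returns True; else False.
- manip.goto_joints(angles): joint-space move.
- manip.let_go() and manip.gripper_close(squeeze=None): open the fingers fully, or close them until they stop; squeeze is the grip in N (None keeps the last).
- manip.pause(seconds).
- manip.ik(position, orientation): joint angles nearest the present ones, or None.
- manip.get_obs(): the state.
- cams.get_image(name): name is "scene" or "top"; returns a dict with "image" (420x560x3 uint8, red, green, blue), "K" (3x3 intrinsics, pixels), "position" and "orientation" of the camera in the world. Camera axes: x right, y down, z forward; pixel columns grow to the right and rows downward; lengths in m; the calibration is good to about 2 mm. A picture is of the moment at which its call begins. There is no depth.
A pose or a line that the arm cannot do raises manip.Unreachable and nothing moves.
- manip.close_job(): hands the job in; it is judged then, once.
The state is a dict: "time_s": time; "q": joint angles; "joint_velocities": joint speeds; "joint_efforts": joint torques, N m; "position": TCP position; "orientation": TCP orientation; "wrist_force": force on the tool from outside, world axes, zero at the start; "moment": the same for the moment, N m; "width": finger opening in m; "finger_force": force on a finger pad.
Only numpy, scipy, OpenCV 4.12 (cv2) and the standard library are available. Lean on these libraries where they do the work, as an engineer would, in place of code of your own. Each camera call takes 0.05 s, during which the arm holds its last target. There are 200 camera calls.

### The job

Set up the blade grinder for its first pass: push the carriage all the way home against its end stop so the blade lies under the grinding wheel, then wind the head down by two full turns of the top handwheel (clockwise seen from above), counted from where the head really begins to move - the worn wheel first turns through some slack - so that the wheel ends about 3 mm above the blade and never touches it. Then swing the clear spark guard down until it hangs fully shut, and leave everything else on the bench where it lies.

Things in the scene. Friction and masses are not known exactly. Their poses are not given: they have to be found in the camera images.
- grinder: Bench blade grinder, bolted down: green base 250 x 360 x 50 mm, green column 90 mm square behind (top 241 mm). Origin: centre of the base's underside, on the bench. x points from its front to the column, y to the left along the carriage's travel (seen from the front), z up. In this frame the handwheel axis is at x = 50, y = 0 mm; head, carriage and guard are centred on x = -85 mm.
- carriage (a joint): Travel (m) along the grinder's -y of the grey carriage that bears the blade on a dark magnetic chuck. 0 = pulled out to the left, 0.090 = home against the end stop at the right end of the base. Starts between 0 and 0.025. It slides with about 3 N of friction (more when pushed fast) and stays where it is left.
- push_post (a point): The carriage's push handle: upright black post 18 mm in diameter, free from 90 to 130 mm height, with a red ball 27 mm across on top (to 156 mm), near the carriage's left (+y) end. This point is on the post's axis, 112 mm above the bench; the carriage's top beside it is at 80 mm. It is 215 mm to the left of the wheel's centre at joint 0, 125 mm at home. Push it from its left side.
- head (a joint): How far (m) the head with the grinding wheel has been lowered. Starts at 0, the wheel 19 mm above the height of the blade's top. It moves 8 mm for each full turn of the feed screw, down when the handwheel goes clockwise seen from above: two real turns are 0.016. It stays where it is left.
- hub (a point): Centre of the handwheel, on its upright axis, 267 mm above the bench, level with the top of the rim. Hub 34 mm across, its top at 280 mm. The handwheel is 126 mm in diameter over its rim, which is 14 mm thick, with three spokes.
- crank (a point): Upright red crank grip on the handwheel's rim, up to 24 mm thick, from 264 to 324 mm height; this point is on its axis, 297 mm high, 52 mm from the wheel's axis. Clockwise from the start the worn wheel turns freely (about 1 N at the grip) through 0.3 to 0.75 of a turn before the screw bites (about 7 N) and the head moves. Turned back, the full slack is 0.75 turn. Stays where it is left.
- guard_hinge (a point): Hinge of the spark guard, on the end of a bracket on the right (-y) side of the yellow hood, 104 mm sideways from the wheel's centre; the hinge line runs along the grinder's x axis. 236 mm above the bench at the start; it goes down with the head.
- guard (a joint): Angle of the spark guard (rad): 0 = hanging straight down, shut (there is a stop); 1.57 = level, standing out to the right (-y) of the hood. Starts between 1.2 and 1.6. A stiff hinge (about 0.16 N m) holds it where it is left; pushed on its knob, down and then towards the hood, it shuts.
- chef_knife: Chef's knife lying flat, blade 170 mm, black handle 120 mm; origin at the heel, under the knife. Leave alone.
- cleaver: Cleaver lying flat, blade 160 x 80 mm, brown handle; origin at the heel, under it. Leave alone.
- whetstone: Two-sided whetstone on a wooden base, 200 x 72 x 34 mm; origin at the centre of its underside. Leave alone.
- spare_wheel: Spare pink grinding wheel lying flat, 124 mm in diameter, 22 mm thick; origin at the centre of its underside. Leave alone.
- oil_bottle: Yellow oil bottle with red cap, 52 mm in diameter, 130 mm tall; origin at the centre of its underside. Leave alone.
- scissors: Scissors lying flat, 200 mm long, orange ring handles; origin under the pivot. Leave alone.
- wheel_centre (a point): Centre of the pink grinding wheel (124 mm in diameter, 22 mm thick, axis along the grinder's x) on the head, 181 mm above the bench at the start. The yellow hood over it is 145 mm wide (72 mm to each side along y), its top 72 mm above this point; a grey motor lies between it and the column. A red pointer on the head runs along a scale with 8 mm marks on the column's right side.
- guard_knob (a point): Centre of the black ball knob, 28 mm across, on the outer face of the spark guard near the middle of its free edge; 36 mm out from the panel, 86 mm from the hinge line along it. The guard is a clear panel 94 mm wide, 105 mm long from hinge to free edge, 4 to 6 mm thick, with red edges. With the guard level the knob stands up on top of it; with it shut the knob points to the right (-y).

How it is judged:
By the outcome, as a careful person would: the job done as asked, in the order asked, and still so for the second after the job is handed in, with the robot touching nothing.
It also fails if it takes over 72 s, if anything falls off the work surface, if the arm or the gripper's body presses on something with over 40 N, if the wrist force passes 120 N, or if a joint passes its speed limit or range.

## Working session

There is one attempt and no reset: what is moved stays moved. The work goes in short steps, each a Python script; the robot and the scene stay as the last script left them, time stands still between calls to the robot, and variables do not carry over. Pictures are saved under pics/ and viewed, at most 10 in all, crops included, and the job is handed in when it is done.

```bash
ls; mkdir -p pics; python3 - <<'E'
from plant import manip,cams
import cv2,numpy as np
for n in ("scene","top"):
    c=cams.get_image(n); cv2.imwrite(f"pics/{n}0.png",cv2.resize(c["image"][:,:,::-1],(800,600),interpolation=cv2.INTER_CUBIC))
    print(n,c["K"].tolist(),np.round(c["position"],4).tolist(),np.round(c["orientation"],5).tolist())
print(manip.grasp_offset, manip.get_obs())
E
```

```text
pics
scene [[507.5946050896092, 0.0, 275.3679609261973], [0.0, 507.5946050896092, 216.99281647743405], [0.0, 0.0, 1.0]] [1.3169, -0.6498, 1.1175] [[0.61625, 0.54152, -0.57183], [0.78753, -0.42963, 0.44184], [-0.00641, -0.72262, -0.69122]]
top [[396.157303069912, 0.0, 280.42774640453314], [0.0, 396.157303069912, 213.4337293201955], [0.0, 0.0, 1.0]] [0.2836, -0.0548, 1.3382] [[0.10989, -0.9715, 0.21005], [-0.99394, -0.10677, 0.02615], [-0.00297, -0.21165, -0.97734]]
0.0187 {'time_s': 0.1, 'q': array([-9.25268562e-01,  4.07634553e-02,  8.38934403e-02, -3.99837240e-04,
       -1.61553290e+00, -3.33732711e-01]), 'joint_velocities': array([ 0.00149158, -0.00070591,  0.00271707,  0.00361423, -0.00020311,
       -0.00156059]), 'joint_efforts': array([-4.51561194e-03, -3.69347084e+01,  3.48282659e+01,  6.95184186e+00,
       -4.48344246e-03, -1.52899474e-05]), 'position': array([ 0.18403279, -0.570718  ,  0.20986431]), 'orientation': array([[-9.51779004e-01, -3.06783815e-01, -6.47496791e-04],
       [-3.06784462e-01,  9.51777796e-01,  1.52362964e-03],
       [ 1.48848155e-04,  1.64880066e-03, -9.99998630e-01]]), 'wrist_force': array([1.40091666, 0.30010475, 0.60509355]), 'moment': array([0.0385327 , 0.0120754 , 0.00050164]), 'finger_force': 0.0, 'width': 0.08566065031489467}
```

View pics/scene0.png

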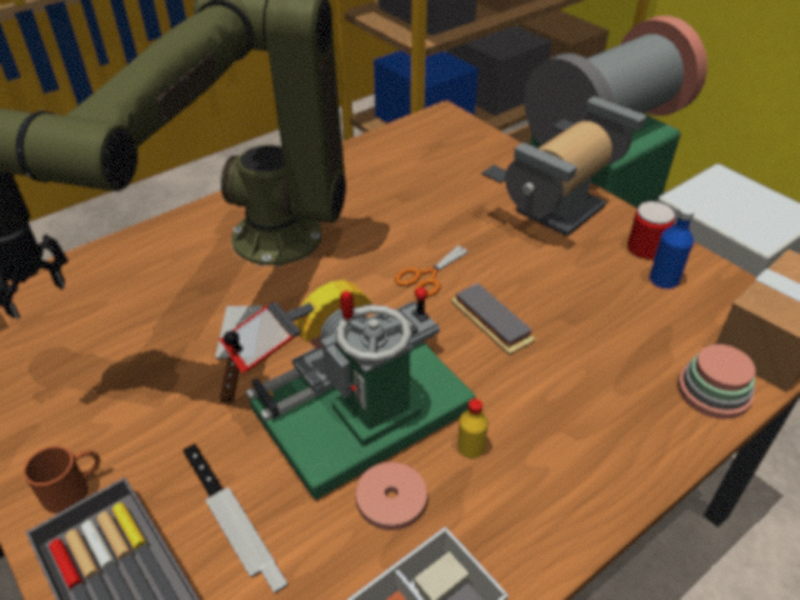

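View pics/top0.png

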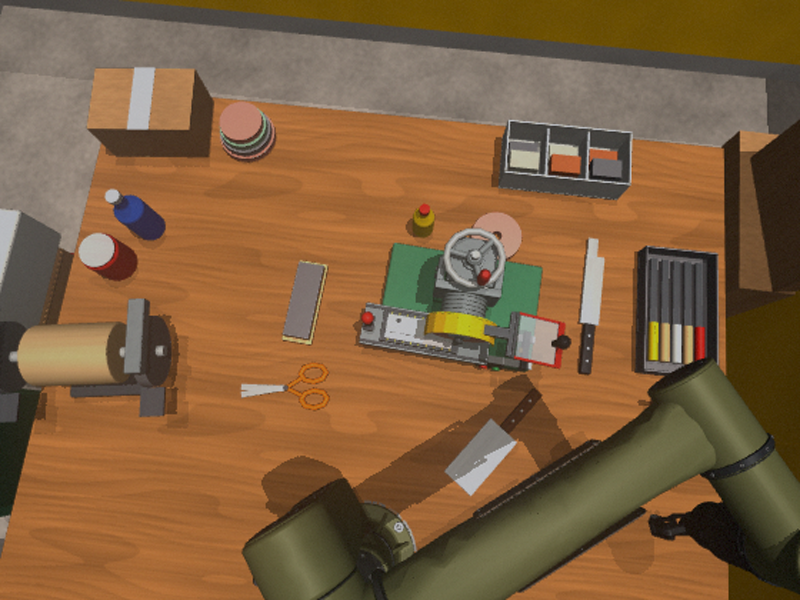

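Scene view: the grinder stands ahead of the robot with its front facing the base, guard to the right at (540,335) in the top view, ball at (367,318). I'll enlarge both views.

```bash
python3 - <<'E'
import cv2
for n,(x,y,w,h) in dict(top=(244,154,170,120),scene=(145,180,190,140)).items():
    im=cv2.resize(cv2.imread(f"pics/{n}0.png"),(560,420),interpolation=cv2.INTER_AREA)[y:y+h,x:x+w]
    s=800/w if n=="top" else 4.2
    cv2.imwrite(f"pics/{n}0c.png",cv2.resize(im,None,fx=s,fy=s,interpolation=cv2.INTER_CUBIC)); print(n,s)
E
```

```text
top 4.705882352941177
scene 4.2
```

View pics/top0c.png

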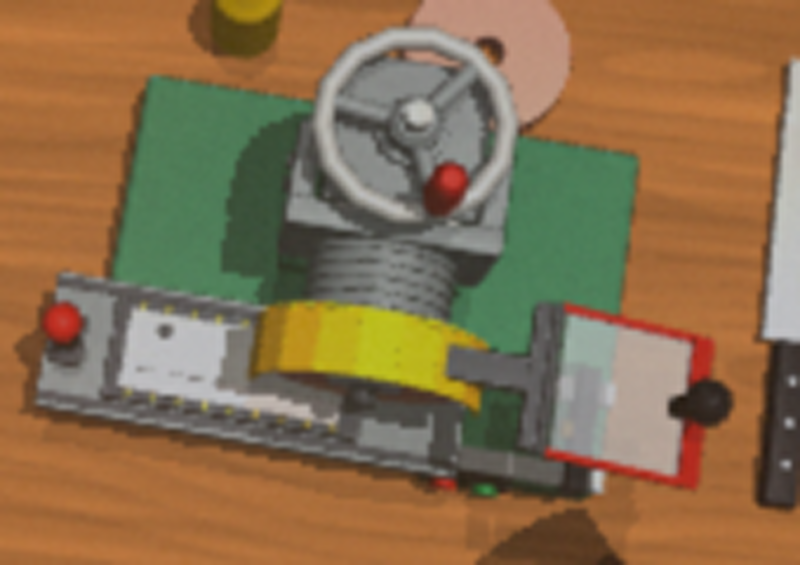

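View pics/scene0c.png

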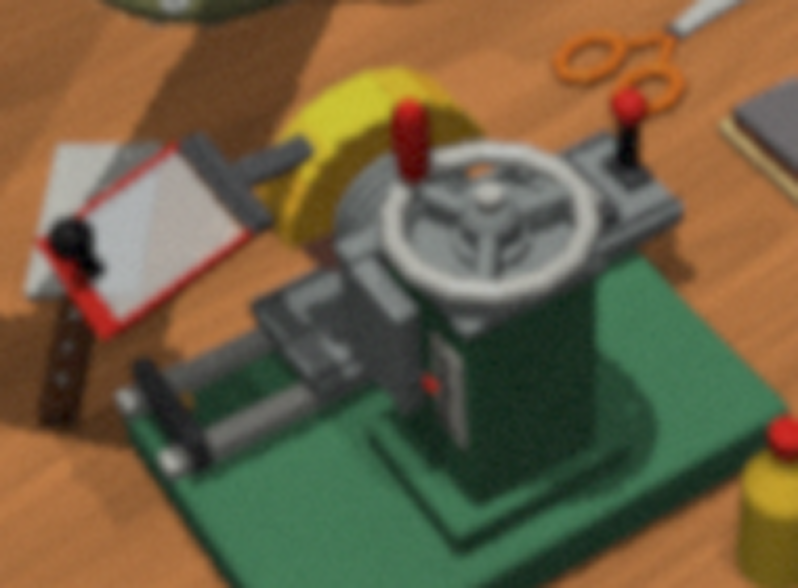

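Top crop: hub top (417,115), rim centre (416,125), ball (63,322), knob (712,402), crank top (455,175), base corners (150,76), (637,155). Scene crop: hub (489,193), ball (629,105), knob (71,238), crank top (408,105), base back-left corner (785,405). Now I'll fit these.

```bash
cat > fit.py <<'E'
import numpy as np
from scipy.optimize import least_squares
C=dict(scene=([[507.5946,0,275.368],[0,507.5946,216.9928],[0,0,1]],[1.3169,-0.6498,1.1175],[[0.61625,0.54152,-0.57183],[0.78753,-0.42963,0.44184],[-0.00641,-0.72262,-0.69122]]),
 top=([[396.1573,0,280.4277],[0,396.1573,213.4337],[0,0,1]],[0.2836,-0.0548,1.3382],[[0.10989,-0.9715,0.21005],[-0.99394,-0.10677,0.02615],[-0.00297,-0.21165,-0.97734]]))
def proj(n,p):
    K,t,R=map(np.array,C[n]); v=K@(R.T@(p-t)); return v[:2]/v[2]
def pts(s):
    x,y,w,c,k,a=s
    L=dict(hub=(.05,0,.28),rim=(.05,0,.267),ball=(-.085,.215-c,.1425),
      crank=(.05+.052*np.cos(k),.052*np.sin(k),.320),
      knob=(-.085,-.104-.086*np.sin(a)-.036*np.cos(a),.236-.086*np.cos(a)+.036*np.sin(a)),
      bl=(.125,.18,.05),br=(.125,-.18,.05),post=(-.085,.215-c,.112))
    r=np.array([[np.cos(w),-np.sin(w),0],[np.sin(w),np.cos(w),0],[0,0,1]])
    return {n:r@np.array(p)+[x,y,0] for n,p in L.items()}
O=[("top","hub",417,115),("top","rim",416,125),("top","ball",63,322),("top","knob",712,402),("top","crank",455,175),("top","bl",150,76),("top","br",637,155),
("scene","hub",489,193),("scene","ball",629,105),("scene","knob",71,238),("scene","crank",408,107),("scene","bl",785,405)]
def px(n,u,v): return np.array([244+u/4.70588,154+v/4.70588]) if n=="top" else np.array([145+u/4.2,180+v/4.2])
def res(s):
    P=pts(s); return np.concatenate([proj(n,P[k])-px(n,u,v) for n,k,u,v in O])
if __name__=="__main__":
    f=least_squares(res,[.5,-.1,-.1,.01,np.pi,1.4],loss="soft_l1")
    print(f.x.round(4).tolist())
    for o,r in zip(O,f.fun.reshape(-1,2)): print(o[:2],r.round(2))
    for k,v in pts(f.x).items(): print(k,v.round(4))
E
python3 fit.py
```

```text
[0.5768, -0.1575, -0.0637, 0.0166, 3.5642, 1.2808]
('top', 'hub') [ 0.26 -0.21]
('top', 'rim') [-0.11 -0.96]
('top', 'ball') [-0.48 -0.02]
('top', 'knob') [-0.96  0.  ]
('top', 'crank') [-0.57  0.71]
('top', 'bl') [-0.59 -1.26]
('top', 'br') [ 0.94 -0.56]
('scene', 'hub') [-0.89  0.13]
('scene', 'ball') [-0.58 -0.02]
('scene', 'knob') [-0.68 -0.09]
('scene', 'crank') [-0.88  0.3 ]
('scene', 'bl') [ 1.58 -0.76]
hub [ 0.6267 -0.1607  0.28  ]
rim [ 0.6267 -0.1607  0.267 ]
ball [0.5046 0.0459 0.1425]
crank [ 0.578  -0.1789  0.32  ]
knob [ 0.4795 -0.3484  0.2459]
bl [0.713  0.0142 0.05  ]
br [ 0.6901 -0.3451  0.05  ]
post [0.5046 0.0459 0.112 ]
```

```bash
cat > h.py <<'E'
from plant import manip,cams
import numpy as np,cv2
from fit import *
S=[0.5768,-0.1575,-0.0637,0.0166,3.5642,1.2808]; P=pts(S); w=S[2]
ex=np.array([np.cos(w),np.sin(w),0]); ey=np.array([-np.sin(w),np.cos(w),0]); dn=np.array([0,0,-1.])
def ori(a): # closing line at angle a from grinder y
    y=np.cos(a)*ey-np.sin(a)*ex; return np.column_stack([np.cross(y,dn),y,dn])
R0=ori(0)
def snap(n,f):
    im=cams.get_image(n)["image"][:,:,::-1].copy(); cv2.imwrite(f"pics/{f}.png",im); return im
E
python3 - <<'E'
from h import *
from plant import manip
print(manip.get_obs()['time_s'])
manip.move_straight([.184,-.571,.40],rate=.3)
manip.goto([.42,-.05,.42],R0)
p=P['post']; a=p+.06*ey
manip.gripper_close()
manip.goto([a[0],a[1],.25],R0)
manip.move_straight([a[0],a[1],.106],rate=.2)
e=p-.0734*ey+.0*ey
b=p+(-.0734+.01)*ey
print(manip.move_straight([b[0],b[1],.106],rate=.06,contact_N=16))
o=manip.get_obs(); print(o['time_s'],o['position'],o['wrist_force'],o['width'],"offset from start post",(o['position']-p)@ey)
snap("top","t1"); snap("scene","s1")
E
```

```text
0.1
True
7.1417 [5.01963289e-01 3.17641308e-04 1.05856206e-01] [-0.07514687  4.76748946  1.33257599] 0.0001384726368578638 offset from start post -0.045666313214480475
```

```bash
python3 - <<'E'
from h import *
p=manip.get_obs()['position']
b=p-.02*ey
print(manip.move_straight(b,rate=.03,contact_N=20))
o=manip.get_obs(); print(o['time_s'],(o['position']-p)@ey,o['wrist_force'])
a=o['position']+.05*ey
manip.move_straight(a,rate=.15)
manip.move_straight([a[0],a[1],.36],rate=.25)
im=snap("top","t2"); s=snap("scene","s2")
c=np.hstack([cv2.resize(im[170:270,244:344],(400,400),interpolation=cv2.INTER_CUBIC),cv2.resize(s[180:280,210:310],(400,400),interpolation=cv2.INTER_CUBIC)])
cv2.imwrite("pics/c2.png",c)
# feasibility of the crank circle
h=P['hub']
for z in (.278,):
  for a0 in (0,np.pi/2,-np.pi/2,np.pi):
    q=[manip.ik(h*[1,1,0]+[0,0,z]+.052*(np.cos(t)*ex+np.sin(t)*ey),ori(a0)) for t in np.linspace(0,6.28,13)]
    print(a0,[None if x is None else round(float(x[5]),1) for x in q])
E
```

```text
True
7.5583 0.00027531764768731434 [0.48185681 3.68502003 2.77732074]
0 [-1.7, -1.7, -1.8, -1.8, -1.8, -1.7, -1.7, -1.7, -1.6, -1.6, -1.6, -1.6, -1.7]
1.5707963267948966 [-0.1, -0.2, -0.2, -0.2, -0.2, -0.2, -0.1, -0.1, -0.1, -0.0, -0.0, -0.1, -0.1]
-1.5707963267948966 [None, 3.0, 3.0, 2.9, 2.9, 3.0, None, None, None, None, None, None, None]
3.141592653589793 [1.5, 1.4, 1.4, 1.4, 1.4, 1.4, 1.4, 1.5, 1.5, 1.5, 1.5, 1.5, 1.5]
```

View pics/c2.png

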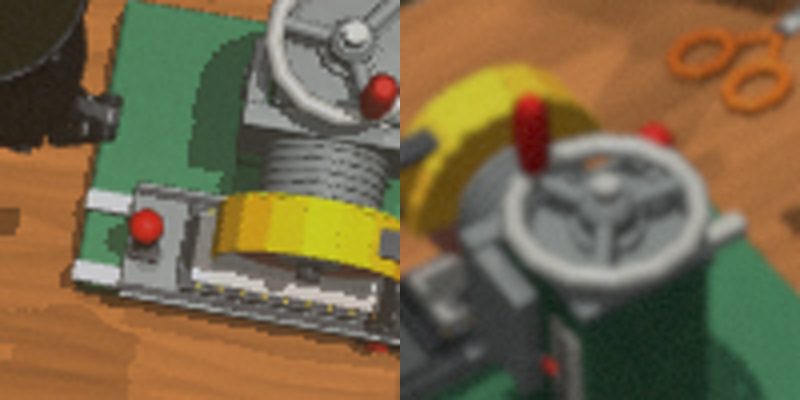

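```bash
python3 - <<'E'
from h import *
print("ball home pred", proj("top",pts([*S[:3],.09,*S[4:]])['ball'])-[-.48,-.02], "seen 280.75 226.75")
h=P['hub']*[1,1,0]
def at(t,z=.278,r=.052): return h+[0,0,z]+r*(np.cos(t)*ex+np.sin(t)*ey)
def ft(t):
    f=np.mean([manip.get_obs()['wrist_force'] for _ in range(5)],0)
    d=-np.sin(t)*ex+np.cos(t)*ey   # ccw direction = reaction on tool
    return f@d, f@(np.cos(t)*ex+np.sin(t)*ey), f[2]
t=S[4]+.78
manip.move_straight(manip.get_obs()['position']+[0,0,.04],rate=.2)
manip.goto(at(t,.38),R0)
print("hit",manip.move_straight(at(t),rate=.2,contact_N=10))
manip.pause(.1); f0=np.array(ft(t)); F0=np.mean([manip.get_obs()['wrist_force'] for _ in range(5)],0); print(F0)
L=[];n=0
while n<3 and t>S[4]+.78-5.6:
    t-=np.radians(8)
    manip.move_straight(at(t),rate=.1); manip.pause(.04)
    f=np.mean([manip.get_obs()['wrist_force'] for _ in range(5)],0)-F0
    d=-np.sin(t)*ex+np.cos(t)*ey; r=np.cos(t)*ex+np.sin(t)*ey
    L.append((round(t,3),round(f@d,1),round(f@r,1))); n=n+1 if f@d>4.5 else 0
print(L); print(manip.get_obs()['time_s'])
snap("top","t3"); snap("scene","s3")
E
```

```text
ball home pred [280.91838073 226.49003104] seen 280.75 226.75
hit False
[-0.52910269 -0.05336776  0.51376897]
[(np.float64(4.205), np.float64(0.4), np.float64(-0.5)), (np.float64(4.065), np.float64(0.5), np.float64(-0.4)), (np.float64(3.925), np.float64(0.1), np.float64(1.1)), (np.float64(3.786), np.float64(0.2), np.float64(0.0)), (np.float64(3.646), np.float64(0.1), np.float64(-0.9)), (np.float64(3.506), np.float64(1.3), np.float64(0.1)), (np.float64(3.367), np.float64(-0.1), np.float64(-0.8)), (np.float64(3.227), np.float64(-0.8), np.float64(-0.4)), (np.float64(3.088), np.float64(-0.0), np.float64(0.4)), (np.float64(2.948), np.float64(-0.6), np.float64(-0.5)), (np.float64(2.808), np.float64(0.5), np.float64(-1.3)), (np.float64(2.669), np.float64(0.1), np.float64(0.1)), (np.float64(2.529), np.float64(-0.4), np.float64(-0.5)), (np.float64(2.389), np.float64(-0.5), np.float64(-0.4)), (np.float64(2.25), np.float64(-0.4), np.float64(0.6)), (np.float64(2.11), np.float64(-1.4), np.float64(-0.4)), (np.float64(1.971), np.float64(0.7), np.float64(-0.3)), (np.float64(1.831), np.float64(2.7), 
[... 616 characters left out ...]
.float64(-0.6)), (np.float64(0.155), np.float64(3.9), np.float64(-1.8)), (np.float64(0.016), np.float64(5.0), np.float64(-2.5)), (np.float64(-0.124), np.float64(4.6), np.float64(-2.5)), (np.float64(-0.263), np.float64(3.8), np.float64(-0.6)), (np.float64(-0.403), np.float64(3.5), np.float64(1.9)), (np.float64(-0.543), np.float64(2.3), np.float64(3.0)), (np.float64(-0.682), np.float64(3.4), np.float64(1.0)), (np.float64(-0.822), np.float64(4.8), np.float64(-0.3)), (np.float64(-0.962), np.float64(4.0), np.float64(1.2)), (np.float64(-1.101), np.float64(3.1), np.float64(1.7)), (np.float64(-1.241), np.float64(3.5), np.float64(-0.0)), (np.float64(-1.38), np.float64(3.4), np.float64(-0.2))]
23.4417
```

```bash
cat > drop.py <<'E'
import sys,cv2,numpy as np
from fit import *
def drop(a,b):
    A,B=[cv2.imread(f"pics/{n}.png") for n in(a,b)]
    for nm,(x,y,w,h) in dict(bracket=(188,210,30,26),hood=(210,196,30,22),ptr=(243,266,8,10),gknob=(150,228,24,24)).items():
        T=A[y:y+h,x:x+w]; k=14; W=B[y-k:y+h+k,x-k:x+w+k]; s=4
        T,W=[cv2.resize(i,None,fx=s,fy=s,interpolation=cv2.INTER_CUBIC) for i in(T,W)]
        _,v,_,l=cv2.minMaxLoc(cv2.matchTemplate(W,T,cv2.TM_CCOEFF_NORMED)); print(nm,round(v,3),l[0]/s-k,l[1]/s-k)
p=np.array([.50,-.26,.236])
if __name__=="__main__":
    drop(*sys.argv[1:]); print("per 16mm:",proj("scene",p-[0,0,.016])-proj("scene",p))
E
python3 drop.py s2 s3; python3 -c "
import cv2;a=cv2.imread('pics/s3.png')[170:310,140:320];cv2.imwrite('pics/c3.png',cv2.resize(a,None,fx=4,fy=4,interpolation=cv2.INTER_CUBIC))"
```

```text
bracket 0.978 0.0 1.25
hood 0.438 -14.0 2.25
ptr 0.853 0.25 1.5
gknob 0.988 0.25 1.0
per 16mm: [0.72221125 4.56185947]
```

View pics/c3.png

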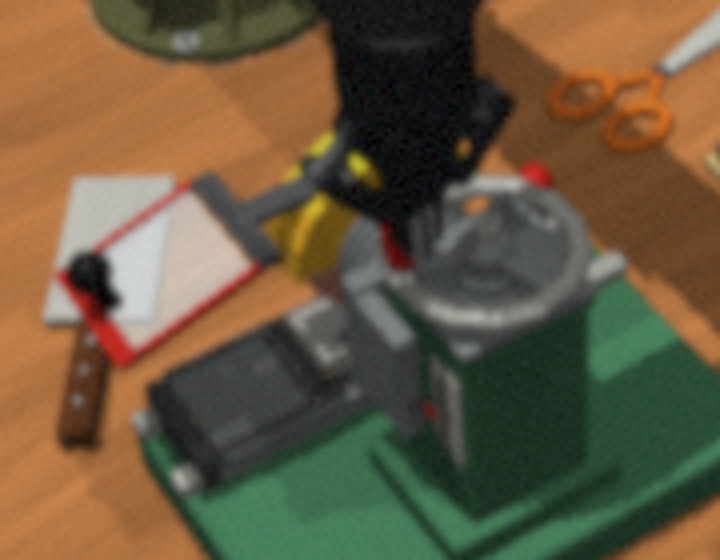

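The head has dropped about 4 mm, which matches a bite at t≈1.9 rad; the crank grip sits beside the fingers. Continuing.

```bash
cat >> h.py <<'E'
def at(t,z=.278,r=.052): return P['hub']*[1,1,0]+[0,0,z]+r*(np.cos(t)*ex+np.sin(t)*ey)
def turn(t0,t1,step=11,rate=.12):
    L=[]
    for t in np.linspace(t0,t1,int(np.ceil(abs(t1-t0)/np.radians(step)))+1)[1:]:
        manip.move_straight(at(t),rate=rate); f=manip.get_obs()['wrist_force']+[.53,.05,-.5]
        L.append((round(float(t),2),round(float(f@(-np.sin(t)*ex+np.cos(t)*ey)),1)))
    return L
E
python3 - <<'E'
from h import *
print(turn(-1.38,-10.3)[::3]); print(manip.get_obs()['time_s']); snap("scene","s4"); snap("top","t4")
E
python3 drop.py s2 s4
```

```text
[(-1.57, 3.4), (-2.14, 4.6), (-2.71, 2.3), (-3.28, 3.6), (-3.85, 2.4), (-4.42, 2.0), (-4.99, 3.4), (-5.56, 3.1), (-6.12, 2.9), (-6.69, 3.3), (-7.26, 3.9), (-7.83, 4.8), (-8.4, 3.8), (-8.97, 2.2), (-9.54, 2.6), (-10.11, 2.1)]
35.2917
bracket 0.993 0.75 4.5
hood 0.96 0.25 4.75
ptr 0.949 0.25 4.25
gknob 0.915 0.75 4.25
per 16mm: [0.72221125 4.56185947]
```

```bash
cat >> h.py <<'E'
H=.220
def knob(a): # relative grinder y, z
    return -.104-.086*np.sin(a)-.036*np.cos(a), H-.086*np.cos(a)+.036*np.sin(a)
O3=np.array([S[0],S[1],0])
def G(y,z,x=-.085): return O3+x*ex+y*ey+[0,0,z]
E
python3 - <<'E'
from h import *
print(turn(-10.3,-10.67,8)); manip.move_straight(at(-10.67+.25),rate=.1)
manip.move_straight(at(-10.67+.25,.38),rate=.25)
snap("scene","s5")
y,z=knob(1.28)
manip.goto(G(y,.33),R0)
print("c",manip.move_straight(G(y,z+.0),rate=.08,contact_N=2.5),manip.get_obs()['position'][2]-z)
for a in np.linspace(1.2,.5,8):
    y,z=knob(a); manip.move_straight(G(y,z+.013),rate=.1)
    print(round(a,2),(manip.get_obs()['wrist_force']).round(1))
print(manip.get_obs()['time_s']); snap("scene","s6"); t=snap("top","t6")
s=cv2.imread("pics/s6.png")
cv2.imwrite("pics/c6.png",np.hstack([cv2.resize(i,(400,400),interpolation=cv2.INTER_CUBIC) for i in(s[170:290,140:260],t[180:280,310:410])]))
E
python3 drop.py s2 s5
```

```text
[(-10.42, 4.0), (-10.55, 3.0), (-10.67, 2.9)]
c False 0.0007257965063757199
1.2 [0.  0.2 0.5]
1.1 [-0.4 -0.3 -0.4]
1.0 [-0.7 -0.1  0.2]
0.9 [-0.9  0.  -0.3]
0.8 [0.7 1.4 0.2]
0.7 [-0.5 -0.1  0.5]
0.6 [-0.7  0.4  0.3]
0.5 [0.2 0.6 0.2]
41.475
bracket 0.992 0.75 4.5
hood 0.961 0.25 4.75
ptr 0.954 0.25 4.25
gknob 0.913 0.75 4.5
per 16mm: [0.72221125 4.56185947]
```

View pics/c6.png

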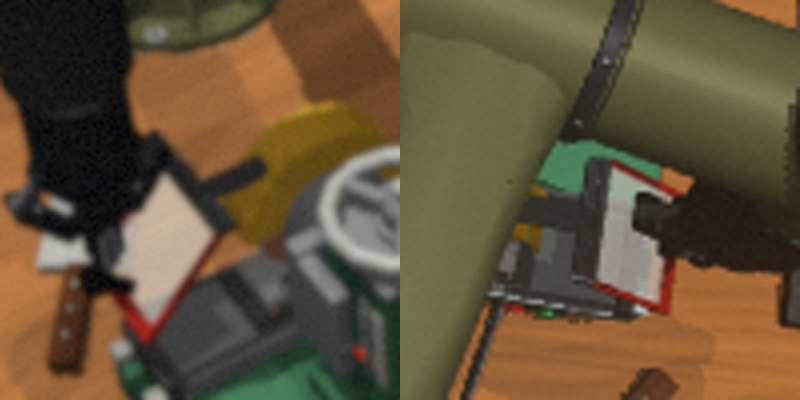

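The guard is pressed down to about 0.5 rad: the panel is now clearly foreshortened from above and the knob is under the fingers. Next I push it from the side.

```bash
python3 - <<'E'
from h import *
y,z=knob(.5)
manip.move_straight(G(y,.225),rate=.25)
manip.move_straight(G(y-.047,.20),rate=.2)
print("down hit",manip.move_straight(G(y-.047,.117),rate=.15,contact_N=8))
print("stop",manip.move_straight(G(-.1685+.014,.117),rate=.05,contact_N=9))
o=manip.get_obs(); print("y",(o['position']-O3)@ey,"expect -.1685",o['wrist_force'].round(1),o['time_s'])
e=o['position']-.06*ey
manip.move_straight(e,rate=.2); manip.move_straight(e+[0,0,.22],rate=.3)
manip.goto([.25,-.45,.40],R0)
s=snap("scene","s7"); t=snap("top","t7"); print(manip.get_obs()['time_s'])
cv2.imwrite("pics/c7.png",np.hstack([cv2.resize(i,(400,400),interpolation=cv2.INTER_CUBIC) for i in(s[170:310,140:280],t[150:290,260:400])]))
E
python3 drop.py s2 s7
```

```text
down hit False
stop True
y -0.2073259858289463 expect -.1685 [ 1.4 -4.2 -1.5] 43.6417
46.0083
bracket 0.96 0.75 4.5
hood 0.836 0.5 5.25
ptr 0.947 0.25 4.25
gknob 0.421 0.75 0.0
per 16mm: [0.72221125 4.56185947]
```

View pics/c7.png

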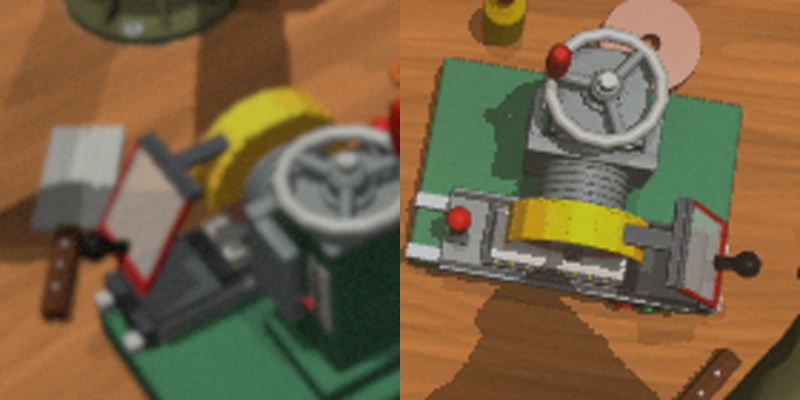

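The first side push stopped early on the impact, so the guard is still about 0.4 rad open. I'll repeat it with a higher threshold.

```bash
python3 - <<'E'
from h import *
manip.goto(G(-.24,.25),R0)
manip.move_straight(G(-.24,.117),rate=.2)
manip.move_straight(G(-.215,.117),rate=.1)
print("stop",manip.move_straight(G(-.1685+.014,.117),rate=.04,contact_N=16))
o=manip.get_obs(); print("y",(o['position']-O3)@ey,o['wrist_force'].round(1),o['time_s'])
if (o['position']-O3)@ey<-.178:
    print("again",manip.move_straight(G(-.1685+.014,.117),rate=.03,contact_N=18))
    o=manip.get_obs(); print("y",(o['position']-O3)@ey,o['wrist_force'].round(1),o['time_s'])
e=o['position']-.06*ey
manip.move_straight(e,rate=.2); manip.move_straight(e+[0,0,.22],rate=.3)
manip.goto([.25,-.45,.40],R0)
s=snap("scene","s8"); t=snap("top","t8"); print(manip.get_obs()['time_s'])
cv2.imwrite("pics/c8.png",np.hstack([cv2.resize(i,(400,400),interpolation=cv2.INTER_CUBIC) for i in(s[170:310,140:280],t[150:290,260:400])]))
E
```

```text
stop True
y -0.20682043861981428 [ 2.9 -4.4 -0.7] 48.8583
again True
y -0.2061972791405885 [ 2.  -3.3  0.5] 49.3083
51.6833
```

View pics/c8.png

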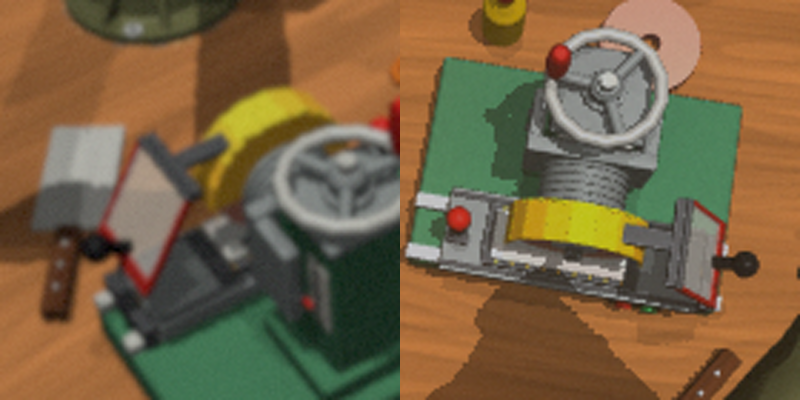

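```bash
python3 - <<'E'
from fit import *
S=[0.5768,-0.1575,-0.0637]
ex=np.array([np.cos(S[2]),np.sin(S[2]),0]);ey=np.array([-np.sin(S[2]),np.cos(S[2]),0]);O3=np.array([S[0],S[1],0])
k=400/140
# correct by initial residuals of the knob
o={"top":np.array([260+342/k,150+264/k])+[-.96,0],"scene":np.array([140+93/k,170+245/k])+[-.68,-.09]}
f=least_squares(lambda p:np.concatenate([proj(n,p)-o[n] for n in o]),[.48,-.33,.15])
p=f.x; print(p,"grinder",(p-O3)@ex,(p-O3)@ey,p[2],f.fun)
for a in np.arange(0,1,.1): print(round(a,1),round(-.104-.086*np.sin(a)-.036*np.cos(a),3),round(.22-.086*np.cos(a)+.036*np.sin(a),3))
E
```

```text
[ 0.47817547 -0.3287655   0.1631784 ] grinder -0.08752226390026245 -0.17719627949012898 0.1631784048009231 [ 1.28048612  0.83159056  1.30451669 -0.03607706]
0.0 -0.14 0.134
0.1 -0.148 0.138
0.2 -0.156 0.143
0.3 -0.164 0.148
0.4 -0.171 0.155
0.5 -0.177 0.162
0.6 -0.182 0.169
0.7 -0.187 0.177
0.8 -0.191 0.186
0.9 -0.194 0.195
```

The knob is at a≈0.5. A pure sideways push friction-locks there, because the knob must also move downward. I'll push along its arc instead.

```bash
python3 - <<'E'
from h import *
manip.goto(G(-.225,.22),R0)
manip.move_straight(G(-.225,.145),rate=.2)
for a in (.5,.4,.3,.2,.1,.0):
    y,z=knob(a); c=manip.move_straight(G(y-.0285+.002,z-.017),rate=.06,contact_N=20)
    o=manip.get_obs(); print(a,c,round((o['position']-O3)@ey,4),o['wrist_force'].round(1))
    if c and a>.25: break
else: print("end",manip.move_straight(G(-.1685+.014,.115),rate=.04,contact_N=10))
o=manip.get_obs(); print("y",(o['position']-O3)@ey,o['wrist_force'].round(1),o['time_s'])
e=o['position']-.05*ey
manip.move_straight(e,rate=.2); manip.move_straight(e+[0,0,.18],rate=.3)
s=snap("scene","s9"); t=snap("top","t9"); print(manip.get_obs()['time_s'])
cv2.imwrite("pics/c9.png",np.hstack([cv2.resize(i,(400,400),interpolation=cv2.INTER_CUBIC) for i in(s[170:310,140:280],t[150:290,260:400])]))
E
python3 drop.py s2 s9
```

```text
0.5 False -0.2029 [0.1 0.1 0.2]
0.4 False -0.1968 [ 0.1 -0.3  0.1]
0.3 False -0.1898 [ 0.4 -0.6  0.6]
0.2 False -0.1823 [ 0.2 -0.3 -0.1]
0.1 False -0.1744 [1.3 0.5 0.9]
0.0 False -0.1674 [-1.3 -4.8  3.8]
end True
y -0.1672286338606566 [ 0.5 -1.5  4.3] 55.6167
56.8667
bracket 0.778 1.0 4.75
hood 0.626 0.25 3.25
ptr 0.947 0.25 4.25
gknob 0.469 -14.0 -5.25
per 16mm: [0.72221125 4.56185947]
```

View pics/c9.png

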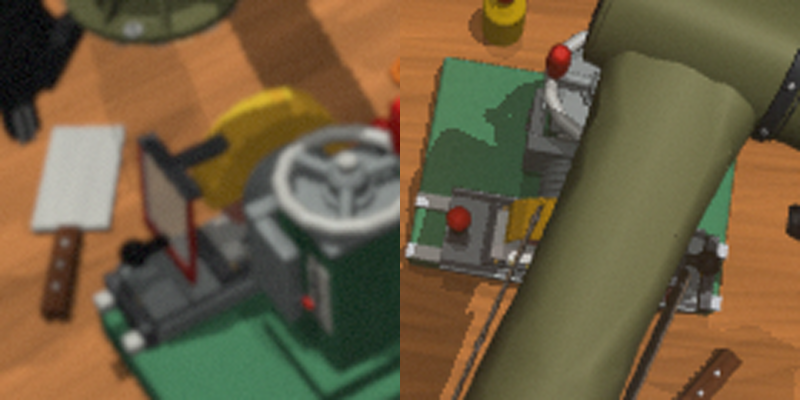

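The guard hangs straight down against its stop, the ball is still at (458,218) so the carriage is home, and the head is about 16 mm down. I'm handing in.

```bash
python3 -c "
from plant import manip
print(manip.close_job())"
```

```text
the job is handed in; nothing more can be done
None
```

I handed the job in at about 57 s: the carriage is home against its stop, and the head is down two real turns (16 mm by turn count, 15–17 mm by camera). The guard is shut against its stop, after two failed sideways pushes on its knob, and I moved nothing else on the bench.

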